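# Zero the immersion timer and hold the electrode lift at its upper stop

## Robot

A 6-joint arm with a two-finger parallel gripper is mounted at the origin on the work surface. World frame = base frame: x ahead of the robot, y to its left, z up, the work surface at z = 0. Lengths are in m, angles in rad, forces in N, time in s.
With the tool pointing down it reaches from about 0.35 to 0.85 m from the base axis. Payload 8.1 kg.
Tool frame: the origin (TCP) lies midway between the tips of the shut fingers; the grasp point (between the pads) lies 19 mm behind it; z points along the fingers, y is the line along which they close (so a half turn about z gives the same grasp; the last joint's range is limited). The gripper opens to 93 mm and grips with 3 to 60 N. Pads are 15 mm wide; open, the fingers measure 128 mm over their backs; the gripper's body (75 mm by 188 mm) begins 65 mm behind the grasp point.
Start: joints at [1.066, 0.13, 1.488, -0, 1.523, -0.085], TCP at [0.245, 0.548, 0.219] pointing down, gripper open.
Joint ranges: [-2.96, 2.96], [-0.89, 2.26], [0.02, 2.5], [-1.34, 4.48], [0, 2.73], [-2.66, 2.66]. Speed limits (rad/s): [2.39, 2.39, 2.79, 3.14, 3.14, 3.14].

## Interface

Orientations are given as a rotation vector (axis times angle).
In Python, from plant import read_state, read_camera, camera_model, close_job gives the robot as it stands. The module is installed in compiled form; this text tells all that it offers.
- The arm moves only by the tool carry_out, never from a script. Its argument "moves" is a list of rows, each an object of numbers: "jaw": the finger opening in m, from 0 to 0.093; "dx", "dy", "dz": the shift along the tool's x, y, z in m; "yaw": the turn about the tool's z in rad. In form: [{"jaw": .., "dx": .., "dy": .., "dz": .., "yaw": ..}, ...]. A call has 1 to 8 rows; each row shifts and turns the commanded pose from where the row before left it, along the tool's axes as they then stand; what a row does not reach is not made up. A row lasts 1/8 s, in which the tool goes at most 62.5 mm and 10.7 degrees, less where a joint would pass 70% of its speed; a pose out of reach is approached as far as the arm can. A call is refused whole if a number of a shift passes 0.0625 or a number of a turn 0.188, either way. A call with a gripper value outside its range is refused whole. The fingers move at their own pace and stop on an object; "grip_force" is the grip in N (left out, the last holds). Time passes only in rows, so rows that do not move let the fingers close. It gives the time, the measured TCP pose, the force, the opening and the grip force at its end, in the units of the state.
- read_state(): the state, without advancing time (a new reading comes with each control period).
- read_camera(name): name is "side" or "top" or "wrist"; returns the picture (480x640x3 uint8, red, green, blue); there is no depth.
- camera_model(name): a dict with "camera_matrix" (3x3 intrinsics, pixels), "k1" (the pictures are not rectified: a ray, as slopes to the right and down, at radius r is drawn at 1 + k1 r^2 times it, then the intrinsics apply), "view" (4x4, takes a point from world to camera coordinates). Camera axes: x right, y up, looking along -z (the intrinsics and any distortion apply to the point x, -y, -z); pixel columns grow to the right and rows downward; lengths in m; the calibration is good to about 2 mm. A picture is of the moment at which its call begins: read the wrist's pose just before it. camera_model takes no time and is no camera call; for the wrist camera it gives the pose at the moment of the call.
- close_job(): hands the job in; it is judged then, once.
The state is a dict: "t": time; "q": joint angles; "dq": joint speeds; "joint_torque": joint torques, N m; "tool_pos": TCP position; "orientation": TCP orientation; "force": force on the tool from outside, world axes, zero at the start; "wrist_torque": the same for the moment, N m; "opening": finger opening in m; "gripper_force": force on a finger pad.
Only numpy, scipy, OpenCV 4.12 (cv2) and the standard library are available. Lean on these libraries where they do the work, as an engineer would, in place of code of your own. Each camera call takes 0.05 s, during which the arm holds its last target. There are 200 camera calls.

## Task

The electrode has soaked long enough: turn the knob of the immersion timer fully back to its zero stop. Then take the handle of the electrode lift so that the release button on its side is squeezed in, pull it straight up past the first stop to the second, topmost stop, and finish while still holding it there with the electrode clear of the beaker. Leave the beaker and the other things on the bench where they stand.

Things in the scene. Friction and masses are not known exactly. Their poses are not given: they have to be found in the camera images.
- stand: Electrode lift, fixed: grey foot plate 115 x 120 x 12 mm, upright aluminium tube 28 mm thick whose black collar (33 mm wide) ends 137 mm above the bench. An inner tube telescopes up out of it and carries a black handle. Origin on the tube's axis at bench height, z up; +x points from the tube to the electrode, +y to the side of the handle with the release button.
- lift_grip (a point): Centre of the lift's handle, on the tube's axis, 162 mm above the bench when down; grip here from above. Black block 34 mm (stand x) by 36 mm (stand y) by 45 mm high, from 25 mm below to 20 mm above this point; when down it sits on the collar. Axes as the stand's.
- button_face (a point): Centre of the outer face of the release button: a grey sprung pad 14 mm wide (stand x) and 24 mm high that stands 5 mm proud of the +y side face of the handle, level with lift_grip. It is pressed towards stand -y, at right angles to the lift's travel. Gripping the handle across its two y faces (41 mm over the button, 36 mm once squeezed) squeezes it in. It rides up with the handle.
- release (a joint): Travel of the release button in m: 0 out, 0.005 flush with the handle's side. The spring takes about 3 N to start and 7 N when flush. The lift is free while this is above about 0.0035; when let out, a pin inside locks the lift in its lowest position and cannot pass the first stop.
- lift (a joint): Height in m of the handle above its lowest position: 0 down (start, locked); 0.050 first stop (a lift let go above it sinks and is caught here; not felt with the button squeezed); 0.105 second stop, the hard upper end, with no catch: it must be held there. Moving part weighs 0.3 to 0.5 kg; add about 1 N friction and a light drag.
- electrode_tip (a point): Lower tip of the electrode, 12 mm thick with a 20 mm cap, hung 100 mm from the tube's axis (stand +x) on a bar 12 mm wide, 8 mm high from the foot of the handle (bar 19 mm, cap's top 7 mm below lift_grip). 141 mm below lift_grip; 21 mm above the bench when the lift is down.
- timer_box: Immersion timer, fixed to the bench: round white housing 96 mm in diameter, 40 mm high, with tick marks on top; the long tick towards its -x is zero. Origin at the centre of its underside, z up. On its top a grey disc 70 mm wide and 6 mm high and above that the knob.
- timer_grip (a point): Point to grip the timer's knob, on its axis, 77 mm above the bench. Black bar 44 mm long (along this point's x axis, which turns with the knob), 14 mm wide, its top 7 mm above this point, 25 mm down to a flat disc 46 mm wide. A white line on the top of the bar, on the half towards its own -x, is the pointer.
- timer (a joint): Angle of the timer's knob in rad: 0 is the zero stop, with the bar along the housing's x axis and the pointer at the long tick; it grows clockwise seen from above, to a stop at 2.2. Turn anticlockwise to go back to zero. Stays where it is left (friction 0.05 N m).
- beaker: Loose glass beaker, 74 mm in diameter, 90 mm high, standing on the bench around the electrode, origin at the centre of its underside. To be left standing.
- reagent: Loose amber jar with a blue cap, 64 mm in diameter, 130 mm high, origin at the centre of its underside. To be left alone.
- wash_bottle: Loose white wash bottle, 66 mm in diameter, 187 mm high with its bent spout, origin at the centre of its underside. To be left alone.
- refractometer: Loose hand refractometer lying on the bench between lift and timer, about 150 mm long (along its x) and 38 mm high, origin on its underside near the middle. To be left alone.
Not all that is in view belongs to the job. What is shaped like the timer_box but red is not meant.

How it is judged:
By the outcome, as a careful person would: the job done as asked, in the order asked, and still so for the second after the job is handed in, while the arm keeps its last pose, push and grip.
It also fails if it takes over 48 s, if anything falls off the work surface, if the arm or the gripper's body presses on something with over 40 N, if the wrist force passes 120 N, or if a joint passes its speed limit or range.

## Working session

There is one attempt and no reset: what is moved stays moved. The work goes in short steps, Python scripts to look and compute and a tool call to move; the robot and the scene stay as the last step left them, time stands still between calls to the robot, and variables do not carry over. Pictures are saved under pics/ and viewed, at most 10 in all, crops included, and the job is handed in when it is done.

Besides the shell and the picture viewer there is one more tool, called after "Emit:" as name(argument=value, ...), one argument or row to a line, values as JSON. carry_out: Moves the arm, as the interface text tells. Its arguments: {"type":"object","properties":{"moves":{"type":"array","items":{"type":"object","properties":{"jaw":{"type":"number"},"dx":{"type":"number"},"dy":{"type":"number"},"dz":{"type":"number"},"yaw":{"type":"number"}}}},"grip_force":{"type":"number"}},"required":["moves"]}

```bash
mkdir -p pics; cat > h.py <<'E'
import numpy as np, cv2
from plant import *
def snap(n,f):
    m=camera_model(n); im=read_camera(n); cv2.imwrite(f'pics/{f}.png',im[:,:,::-1]); np.savez(f'pics/{f}.npz',K=m['camera_matrix'],k1=m['k1'],V=m['view']); return im
def ray(f,u,v):
    d=np.load(f'pics/{f}.npz');K,V,k1=d['K'],d['V'],float(d['k1'])
    p=np.array([(u-K[0,2])/K[0,0],(v-K[1,2])/K[1,1]]);q=p.copy()
    for _ in range(20): q=p/(1+k1*(q@q))
    R=V[:3,:3];o=-R.T@V[:3,3];return o,R.T@np.array([q[0],-q[1],-1])
def atz(f,u,v,z):
    o,d=ray(f,u,v);return o+d*(z-o[2])/d[2]
def proj(f,P):
    d=np.load(f'pics/{f}.npz');K,V,k1=d['K'],d['V'],float(d['k1'])
    c=V[:3,:3]@np.asarray(P)+V[:3,3];q=np.array([c[0],-c[1]])/-c[2];q=q*(1+k1*(q@q));return K[:2,:2]@q+K[:2,2]
E
python3 -c "
from h import *
snap('top','top0');snap('side','side0')
s=read_state();print(s)"
```

```text
{'t': 0.1, 'q': array([ 1.06557987e+00,  1.31102354e-01,  1.48914451e+00, -8.01974536e-06,
        1.52301529e+00, -8.53648970e-02]), 'dq': array([ 0.00035033, -0.0014177 , -0.00267185, -0.0014023 ,  0.0001966 ,
       -0.00099708]), 'joint_torque': array([ 5.06503893e-04, -5.61346042e+01, -4.93093014e+01,  7.70293269e-02,
        2.92632950e-02, -4.21622008e-05]), 'tool_pos': array([0.24429031, 0.54745816, 0.21769658]), 'orientation': array([-6.54567583e-01, -3.07215479e+00,  2.51221633e-03]), 'force': array([-0.15287974,  0.41080457,  0.23615309]), 'wrist_torque': array([-0.03705151,  0.03512677,  0.01064893]), 'gripper_force': 0.0, 'opening': 0.09317548777558751}
```

View pics/top0.png

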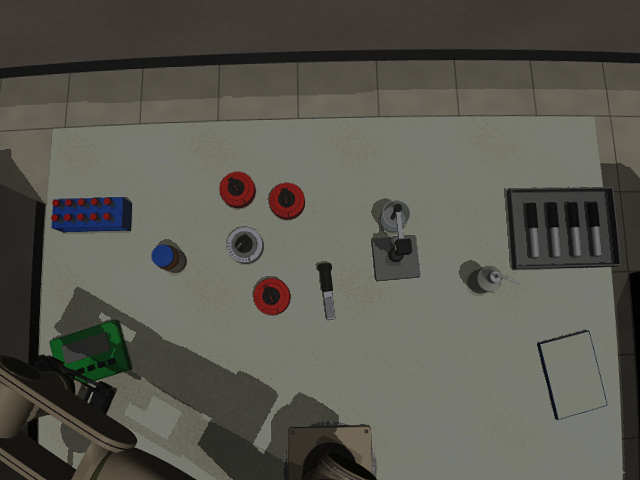

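View pics/side0.png

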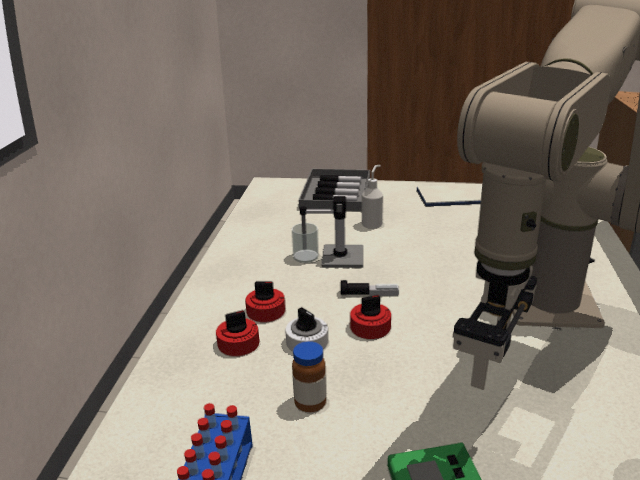

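The top view shows the white timer at about (244,243), the lift handle at about (401,246) with the electrode cap near (397,209), and the refractometer near (326,290). I'll enlarge the timer and the lift.

```bash
python3 -c "
from h import *
im=cv2.imread('pics/top0.png')
a=cv2.resize(im[215:275,214:274],(396,396),interpolation=cv2.INTER_CUBIC)
b=cv2.resize(im[195:285,360:430],(396*7//9,396),interpolation=cv2.INTER_CUBIC)
c=np.hstack([a,b]);cv2.imwrite('pics/c1.png',np.clip(c*1.6,0,255).astype('uint8'))
print(atz('top0',244,243,.04),atz('top0',244,243,.084),atz('top0',401,246,.182),atz('top0',397,209,.155),atz('top0',396,258,.012))
"
```

```text
[0.59256038 0.21607435 0.04      ] [0.58588789 0.20962637 0.084     ] [ 0.55555992 -0.1807212   0.182     ] [ 0.65166972 -0.17855656  0.155     ] [ 0.54709892 -0.18911092  0.012     ]
```

View pics/c1.png

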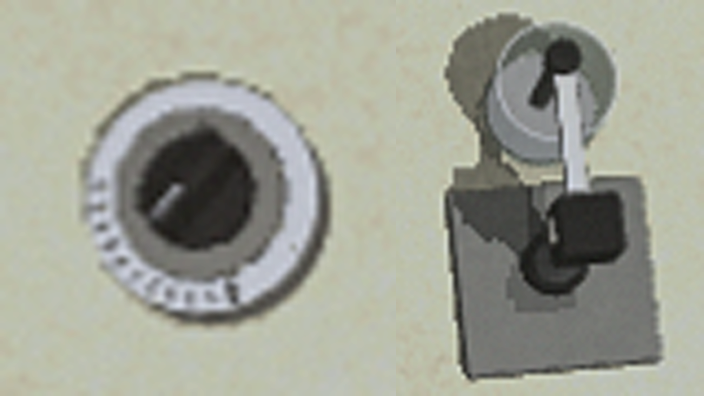

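The crop shows the zero tick at the lower right of the dial and the pointer at the lower left, so the knob is about 1.1 rad from zero. The lift's button is on its left (+y) face. I'll move above the timer now.

Emit:
carry_out(
  moves=[
    {"jaw": 0.093,"dx": -0.054,"dy": -0.02},
    {"dx": -0.054,"dy": -0.02},
    {"dx": -0.054,"dy": -0.02},
    {"dx": -0.054,"dy": -0.02},
    {"dx": -0.054,"dy": -0.02},
    {"dx": -0.054,"dy": -0.02},
    {"dx": -0.054,"dy": -0.02},
    {"dx": -0.054,"dy": -0.02},
  ],
)

```text
invalid input at $.moves[0]: expected keys jaw, dx, dy, dz, yaw
```

Emit:
carry_out(
  moves=[
    {"yaw": 0.13},
    {"yaw": 0.13},
    {"yaw": 0.14},
    {},
  ],
)

```text
invalid input at $.moves[0]: expected keys jaw, dx, dy, dz, yaw
```

```bash
cat >> h.py <<'E'
from scipy.spatial.transform import Rotation as Ro
def togo(P,yang=None):
    s=read_state();R=Ro.from_rotvec(s['orientation']).as_matrix()
    print('tcp',s['tool_pos'].round(4),'y-ang',np.degrees(np.arctan2(R[1,1],R[0,1])).round(1),'z',R[:,2].round(3),'q',s['q'].round(2),'t',s['t'],'F',s['force'].round(1),'open',round(s['opening'],4))
    if P is not None: print('shift in tool axes',(R.T@(np.array(P)-s['tool_pos'])).round(4))
E
python3 -c "
from h import *
togo((.588,.212,.058));im=snap('wrist','w0')"
```

```text
tcp [0.2443 0.5475 0.2177] y-ang 65.9 z [-0.001 -0.001 -1.   ] q [ 1.07  0.13  1.49 -0.    1.52 -0.09] t 0.1 F [-0.2  0.4  0.2] open 0.0932
shift in tool axes [-0.4506 -0.166   0.1599]
```

View pics/w0.png

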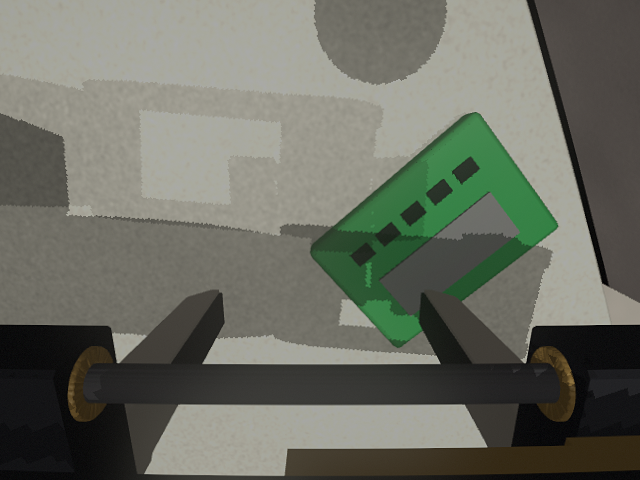

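The moves were refused because every row needs all five keys. The wrist picture shows the green box ahead of the fingers, with the fingertips at about (210,295) and (430,295).

Emit:
carry_out(
  moves=[
    {"jaw": 0.093,"dx": -0.054,"dy": -0.02,"dz": 0,"yaw": 0},
    {"jaw": 0.093,"dx": -0.054,"dy": -0.02,"dz": 0,"yaw": 0},
    {"jaw": 0.093,"dx": -0.054,"dy": -0.02,"dz": 0,"yaw": 0},
    {"jaw": 0.093,"dx": -0.054,"dy": -0.02,"dz": 0,"yaw": 0},
    {"jaw": 0.093,"dx": -0.054,"dy": -0.02,"dz": 0,"yaw": 0},
    {"jaw": 0.093,"dx": -0.054,"dy": -0.02,"dz": 0,"yaw": 0},
    {"jaw": 0.093,"dx": -0.054,"dy": -0.02,"dz": 0,"yaw": 0},
    {"jaw": 0.093,"dx": -0.054,"dy": -0.02,"dz": 0,"yaw": 0},
  ],
)

```text
t: 1.15
tool_pos: [0.5748, 0.2242, 0.2184]
orientation: [-0.655, -3.072, 0.0]
force: [0.8, 0.3, 0.1]
opening: 0.0928
gripper_force: 0.0
```

Emit:
carry_out(
  moves=[
    {"jaw": 0.093,"dx": 0,"dy": 0,"dz": 0,"yaw": 0.13},
    {"jaw": 0.093,"dx": 0,"dy": 0,"dz": 0,"yaw": 0.13},
    {"jaw": 0.093,"dx": 0,"dy": 0,"dz": 0,"yaw": 0.14},
    {"jaw": 0.093,"dx": 0,"dy": 0,"dz": 0,"yaw": 0},
  ],
)

```text
t: 1.65
tool_pos: [0.5736, 0.2256, 0.2182]
orientation: [-1.251, -2.881, 0.001]
force: [0.5, -0.3, -0.4]
opening: 0.0931
gripper_force: 0.0
```

```bash
python3 -c "
from h import *
togo((.588,.212,.058));im=snap('wrist','w1')"
```

```text
tcp [0.5736 0.2256 0.2182] y-ang 43.1 z [-0.001 -0.    -1.   ] q [ 0.29  0.18  1.44 -0.    1.53 -0.46] t 1.65 F [ 0.5 -0.3 -0.4] open 0.0931
shift in tool axes [-0.0198  0.0013  0.1602]
```

View pics/w1.png

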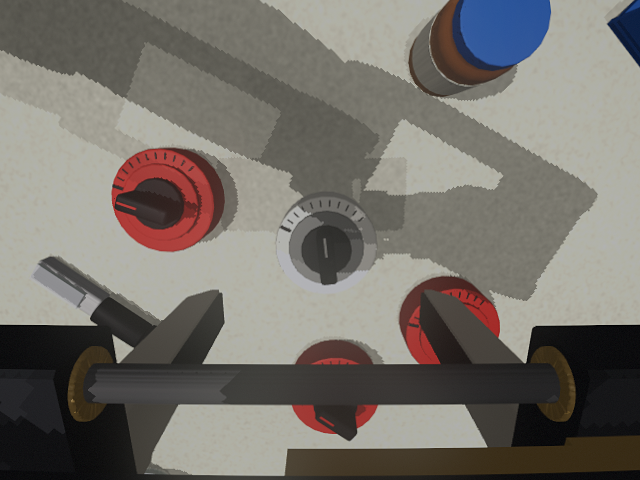

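The timer is at about (326,243), and its bar runs nearly straight down the picture, about along the tool's x. I'll enlarge it to read the angles.

```bash
python3 -c "
from h import *
im=cv2.imread('pics/w1.png')[185:300,265:385]
cv2.imwrite('pics/c2.png',cv2.resize(im,(600,575),interpolation=cv2.INTER_CUBIC))"
```

```text
(no output)
```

View pics/c2.png

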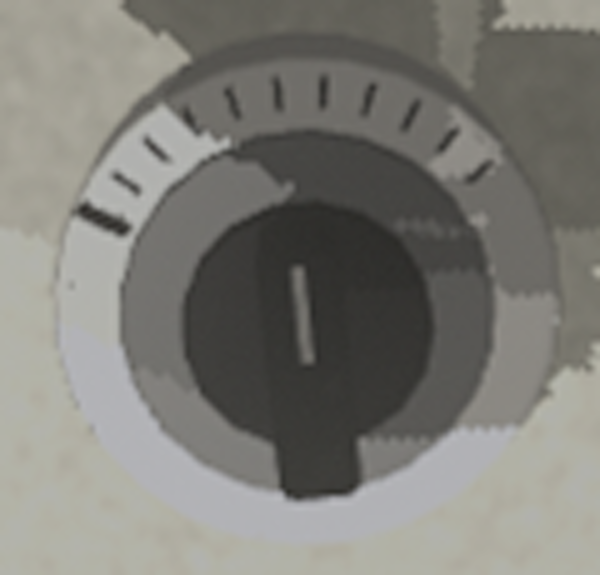

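```bash
python3 -c "
from h import *
P=lambda x,y,z:atz('w1',265+x/5,185+y/5,z)
c=P(307,300,.04);d=P(310,318,.046)
a,b=P(297,267,.084),P(309,362,.084);e=P(322,492,.084)
t,u=P(80,210,.04),P(128,232,.04)
an=lambda v:np.degrees(np.arctan2(v[1],v[0])).round(1)
u_=(a-b)/np.linalg.norm(a-b)
print(c,e+u_*.022,a,b,e,an(a-b),an(a-e),'tick',an(t-u),an(t-c),np.linalg.norm(t-c),np.linalg.norm(P(60,300,.04)-P(555,300,.04)))
togo((c[0],c[1],.068))
togo(((e+u_*.022)[0],(e+u_*.022)[1],.068))
"
```

```text
[0.58937465 0.21676029 0.04      ] [0.58868778 0.21647027 0.084     ] [0.57601239 0.22776766 0.084     ] [0.58843284 0.2174203  0.084     ] [0.60559067 0.20238864 0.084     ] 140.2 139.4 tick -162.3 -159.2 0.04522148898117971 0.09232430338625243
tcp [0.5736 0.2257 0.2183] y-ang 43.2 z [-0.001 -0.    -1.   ] q [ 0.29  0.18  1.44 -0.    1.53 -0.46] t 1.7 F [-0.1 -0.5 -0.2] open 0.0933
shift in tool axes [-0.0173  0.0055  0.1503]
tcp [0.5736 0.2257 0.2183] y-ang 43.2 z [-0.001 -0.    -1.   ] q [ 0.29  0.18  1.44 -0.    1.53 -0.46] t 1.7 F [-0.1 -0.5 -0.2] open 0.0933
shift in tool axes [-0.0171  0.0048  0.1503]
```

Emit:
carry_out(
  moves=[
    {"jaw": 0.05,"dx": -0.017,"dy": 0.005,"dz": 0,"yaw": 0},
    {"jaw": 0.05,"dx": 0,"dy": 0,"dz": 0.03,"yaw": -0.12},
    {"jaw": 0.05,"dx": 0,"dy": 0,"dz": 0.04,"yaw": 0},
    {"jaw": 0.05,"dx": 0,"dy": 0,"dz": 0.04,"yaw": 0},
    {"jaw": 0.05,"dx": 0,"dy": 0,"dz": 0.03,"yaw": 0},
    {"jaw": 0.05,"dx": 0,"dy": 0,"dz": 0.018,"yaw": 0},
    {"jaw": 0.05,"dx": 0,"dy": 0,"dz": 0,"yaw": 0},
  ],
)

```text
t: 2.58
tool_pos: [0.5884, 0.2161, 0.0592]
orientation: [-1.076, -2.949, 0.003]
force: [0.1, -0.3, -0.9]
opening: 0.0498
gripper_force: 0.0
```

Emit:
carry_out(
  grip_force=15,
  moves=[
    {"jaw": 0,"dx": 0,"dy": 0,"dz": 0,"yaw": 0},
    {"jaw": 0,"dx": 0,"dy": 0,"dz": 0,"yaw": 0},
    {"jaw": 0,"dx": 0,"dy": 0,"dz": 0,"yaw": 0},
    {"jaw": 0,"dx": 0,"dy": 0,"dz": 0,"yaw": 0},
    {"jaw": 0,"dx": 0,"dy": 0,"dz": 0,"yaw": 0},
  ],
)

```text
t: 3.2
tool_pos: [0.5886, 0.2158, 0.0612]
orientation: [-1.077, -2.951, 0.003]
force: [-5.6, -4.3, 6.7]
opening: 0.014
gripper_force: 15.0
```

```bash
python3 -c "
from h import *
togo(None);s=read_state();print(s['wrist_torque'],s['gripper_force'])"
```

```text
tcp [0.5886 0.2158 0.0612] y-ang 49.9 z [-0.001 -0.002 -1.   ] q [ 0.27  0.33  1.56 -0.    1.26 -0.6 ] t 3.2 F [-5.6 -4.3  6.7] open 0.014
[-0.91614821  0.88048067  0.0030313 ] 14.989212155342102
```

Emit:
carry_out(
  moves=[
    {"jaw": 0,"dx": 0,"dy": 0,"dz": 0,"yaw": -0.14},
    {"jaw": 0,"dx": 0,"dy": 0,"dz": 0,"yaw": -0.14},
    {"jaw": 0,"dx": 0,"dy": 0,"dz": 0,"yaw": -0.14},
    {"jaw": 0,"dx": 0,"dy": 0,"dz": 0,"yaw": -0.14},
    {"jaw": 0,"dx": 0,"dy": 0,"dz": 0,"yaw": -0.14},
    {"jaw": 0,"dx": 0,"dy": 0,"dz": 0,"yaw": -0.14},
    {"jaw": 0,"dx": 0,"dy": 0,"dz": 0,"yaw": -0.1},
    {"jaw": 0,"dx": 0,"dy": 0,"dz": 0,"yaw": 0},
  ],
)

```text
t: 4.2
tool_pos: [0.5885, 0.2149, 0.0613]
orientation: [0.378, -3.117, 0.004]
force: [-7.1, -8.1, 8.3]
opening: 0.0139
gripper_force: 15.0
```

```bash
python3 -c "
from h import *
togo(None);s=read_state();print(s['wrist_torque'],s['gripper_force'])"
```

```text
tcp [0.5885 0.2149 0.0613] y-ang 103.8 z [-0.002 -0.003 -1.   ] q [ 0.27  0.32  1.56 -0.    1.26 -1.54] t 4.2 F [-7.1 -8.1  8.3] open 0.0139
[-1.49954059  1.12331021  0.03150209] 14.997926652431488
```

Turned 54° so far, with no stop felt yet. I'll turn on gently and watch the torque.

Emit:
carry_out(
  moves=[
    {"jaw": 0,"dx": 0,"dy": 0,"dz": 0,"yaw": -0.05},
    {"jaw": 0,"dx": 0,"dy": 0,"dz": 0,"yaw": -0.05},
    {"jaw": 0,"dx": 0,"dy": 0,"dz": 0,"yaw": 0},
  ],
)

```text
t: 4.58
tool_pos: [0.5885, 0.2149, 0.0612]
orientation: [0.531, -3.094, 0.004]
force: [-6.1, -8.2, 8.2]
opening: 0.014
gripper_force: 15.2
```

```bash
python3 -c "
from h import *
togo(None);s=read_state();print(s['wrist_torque'],s['gripper_force'])"
```

```text
tcp [0.5885 0.2149 0.0612] y-ang 109.5 z [-0.002 -0.003 -1.   ] q [ 0.27  0.33  1.56 -0.    1.26 -1.64] t 4.575 F [-6.1 -8.2  8.2] open 0.014
[-1.45489711  1.05101269 -0.32046736] 15.173614025115967
```

Emit:
carry_out(
  moves=[
    {"jaw": 0,"dx": 0,"dy": 0,"dz": 0,"yaw": -0.04},
    {"jaw": 0,"dx": 0,"dy": 0,"dz": 0,"yaw": -0.04},
    {"jaw": 0,"dx": 0,"dy": 0,"dz": 0,"yaw": 0},
  ],
)

```text
t: 4.95
tool_pos: [0.5888, 0.215, 0.0612]
orientation: [0.654, -3.071, 0.003]
force: [-4.0, -7.9, 6.6]
opening: 0.0148
gripper_force: 16.1
```

```bash
python3 -c "
from h import *
togo(None);s=read_state();print(s['wrist_torque'],s['gripper_force'])"
```

```text
tcp [0.5888 0.215  0.0612] y-ang 114.1 z [-0.001 -0.002 -1.   ] q [ 0.27  0.33  1.56 -0.    1.26 -1.72] t 4.95 F [-4.  -7.9  6.6] open 0.0148
[-1.25597743  0.70060874 -0.44303617] 16.097458563745022
```

The stop is felt: torque is rising and the bar is twisting in the pads at about 108°, against the 109° I expected. I'll open, rise and go to the lift.

Emit:
carry_out(
  moves=[
    {"jaw": 0.06,"dx": 0,"dy": 0,"dz": 0,"yaw": 0},
    {"jaw": 0.06,"dx": 0,"dy": 0,"dz": 0,"yaw": 0},
    {"jaw": 0.06,"dx": 0,"dy": 0,"dz": -0.02,"yaw": 0},
    {"jaw": 0.06,"dx": 0,"dy": 0,"dz": -0.06,"yaw": 0},
    {"jaw": 0.06,"dx": 0,"dy": 0,"dz": -0.06,"yaw": 0.16},
    {"jaw": 0.06,"dx": 0,"dy": 0,"dz": -0.06,"yaw": 0.17},
    {"jaw": 0.06,"dx": 0,"dy": 0,"dz": 0,"yaw": 0},
  ],
)

```text
t: 5.82
tool_pos: [0.5923, 0.2179, 0.2702]
orientation: [-0.139, 3.125, 0.005]
force: [0.8, 0.3, -0.2]
opening: 0.0599
gripper_force: 0.0
```

Emit:
carry_out(
  moves=[
    {"jaw": 0.07,"dx": 0.013,"dy": -0.0485,"dz": 0,"yaw": 0},
    {"jaw": 0.07,"dx": 0.013,"dy": -0.0485,"dz": 0,"yaw": 0},
    {"jaw": 0.07,"dx": 0.013,"dy": -0.0485,"dz": 0,"yaw": 0},
    {"jaw": 0.07,"dx": 0.013,"dy": -0.0485,"dz": 0,"yaw": 0},
    {"jaw": 0.07,"dx": 0.013,"dy": -0.0485,"dz": 0,"yaw": 0},
    {"jaw": 0.07,"dx": 0.013,"dy": -0.0485,"dz": 0,"yaw": 0},
    {"jaw": 0.07,"dx": 0.013,"dy": -0.0485,"dz": 0,"yaw": 0},
    {"jaw": 0.07,"dx": 0.013,"dy": -0.0485,"dz": 0,"yaw": 0},
  ],
)

```text
t: 6.82
tool_pos: [0.5198, -0.1803, 0.2608]
orientation: [-0.144, 3.138, 0.0]
force: [1.1, -0.5, 0.0]
opening: 0.07
gripper_force: 0.0
```

Emit:
carry_out(
  moves=[
    {"jaw": 0.07,"dx": 0,"dy": 0,"dz": 0,"yaw": 0},
  ],
)

```text
t: 6.95
tool_pos: [0.5194, -0.1819, 0.2605]
orientation: [0.137, -3.138, 0.001]
force: [-0.3, 0.6, 0.0]
opening: 0.0703
gripper_force: 0.0
```

```bash
python3 -c "
from h import *
togo(None);a=snap('wrist','w2');b=snap('top','top1')
c=cv2.resize(b[215:275,214:274],(320,320),interpolation=cv2.INTER_CUBIC)
a=cv2.resize(a,(480,360));o=np.zeros((360,800,3),'uint8');o[:,:480]=a;o[:320,480:]=np.clip(c*1.6,0,255)
cv2.imwrite('pics/c3.png',o[:,:,::-1])"
```

```text
tcp [ 0.5194 -0.1819  0.2605] y-ang 95.0 z [-0.001 -0.    -1.   ] q [-0.43 -0.02  1.57 -0.    1.59 -2.09] t 6.95 F [-0.3  0.6  0. ] open 0.0703
```

View pics/c3.png

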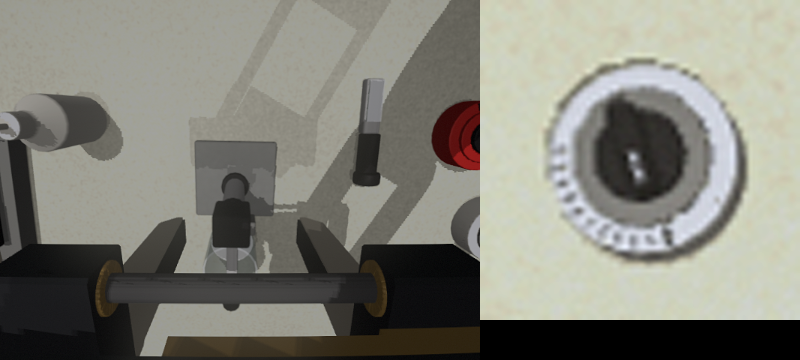

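The wrist view shows the handle top at about (232,222) in the crop with the electrode towards the bottom. The timer pointer is now near the long tick. I'll enlarge both.

```bash
python3 -c "
from h import *
a=cv2.imread('pics/w2.png')[180:430,235:385];b=cv2.imread('pics/top1.png')[225:265,224:264]
a=cv2.resize(a,(360,600),interpolation=cv2.INTER_CUBIC);b=cv2.resize(b,(440,440),interpolation=cv2.INTER_CUBIC)
o=np.zeros((600,800,3),'uint8');o[:,:360]=a
b=np.clip(b*1.6,0,255).astype('uint8').copy();
o[:440,360:]=b
cv2.imwrite('pics/c4.png',o)
# expected pointer line ends at zero (pointer dir 199deg) seen in crop
for an in (199,195,203):
  d=np.array([np.cos(np.radians(an)),np.sin(np.radians(an)),0])
  for r in (0,.018,.022): p=proj('top1',np.array([.589,.2165,.084])+r*d);print(an,r,(p-[224,225])*11+[360,0])
"
```

```text
199 0 [550.90941944 185.49276706]
199 0.018 [575.62931871 256.85219761]
199 0.022 [581.14114098 272.74851999]
195 0 [550.90941944 185.49276706]
195 0.018 [570.52901709 258.51205481]
195 0.022 [574.90465067 274.77813731]
203 0 [550.90941944 185.49276706]
203 0.018 [580.60898963 254.84397595]
203 0.022 [587.23004949 270.2927418 ]
```

View pics/c4.png

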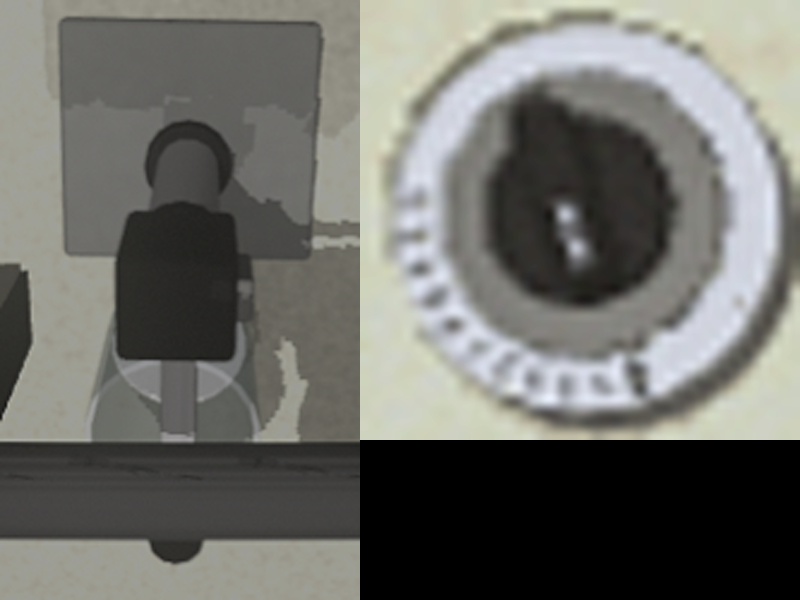

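The timer pointer's end at (579,262) matches the predicted zero position (577,261). The handle's electrode-side top edge runs from (116,357) to (237,357) in the crop, with the button at (243,290) on its +y side.

```bash
python3 -c "
from h import *
P=lambda x,y,z:atz('w2',235+x/2.4,180+y/2.4,z)
an=lambda v:np.degrees(np.arctan2(v[1],v[0])).round(1)
a,b=P(116,356,.182),P(238,356,.182);print('edge',a,b,np.linalg.norm(a-b),an(b-a))
c=[P(x,y,.012) for x,y in((62,18),(321,22),(312,258),(66,253))]
print('plate',an(c[1]-c[0]),an(c[2]-c[3]),an(c[3]-c[0]),an(c[2]-c[1]),np.linalg.norm(c[1]-c[0]),np.linalg.norm(c[3]-c[0]))
cap=P(176,560,.155);print('cap far edge',cap)
bar=P(178,434,.147);print('bar',bar)
m=(a+b)/2
for th in (0,3,5):
  t=np.radians(th);print(th,m-.017*np.array([np.cos(t),np.sin(t),0]),cap-.11*np.array([np.cos(t),np.sin(t),0]))
togo(((m[0]-.017),m[1]-.001,.143))
"
```

```text
edge [ 0.57337679 -0.20428436  0.182     ] [ 0.57023301 -0.1685386   0.182     ] 0.035883744121357364 95.0
plate 94.1 93.8 3.6 4.7 0.1165438104831395 0.11264710017277683
cap far edge [ 0.66483903 -0.18035694  0.155     ]
bar [ 0.61947337 -0.18343762  0.147     ]
0 [ 0.5548049  -0.18641148  0.182     ] [ 0.55483903 -0.18035694  0.155     ]
3 [ 0.5548282  -0.18730119  0.182     ] [ 0.55498978 -0.18611389  0.155     ]
5 [ 0.55486959 -0.18789313  0.182     ] [ 0.55525761 -0.18994407  0.155     ]
tcp [ 0.5202 -0.179   0.2606] y-ang 95.1 z [-0.     0.001 -1.   ] q [-0.43 -0.02  1.57  0.    1.59 -2.09] t 7.05 F [-0.1  0.8  0.2] open 0.07
shift in tool axes [-0.0337 -0.0115  0.1176]
```

Emit:
carry_out(
  moves=[
    {"jaw": 0.07,"dx": -0.034,"dy": -0.01,"dz": 0,"yaw": 0.012},
    {"jaw": 0.07,"dx": 0,"dy": 0,"dz": 0.03,"yaw": 0},
    {"jaw": 0.07,"dx": 0,"dy": 0,"dz": 0.03,"yaw": 0},
    {"jaw": 0.07,"dx": 0,"dy": 0,"dz": 0.03,"yaw": 0},
    {"jaw": 0.07,"dx": 0,"dy": 0,"dz": 0.027,"yaw": 0},
    {"jaw": 0.07,"dx": 0,"dy": 0,"dz": 0,"yaw": 0},
  ],
)

```text
t: 7.8
tool_pos: [0.5537, -0.1835, 0.141]
orientation: [0.126, -3.134, -0.004]
force: [0.5, 0.3, 0.2]
opening: 0.0699
gripper_force: 0.0
```

Emit:
carry_out(
  grip_force=30,
  moves=[
    {"jaw": 0,"dx": 0,"dy": 0,"dz": 0,"yaw": 0},
    {"jaw": 0,"dx": 0,"dy": 0,"dz": 0,"yaw": 0},
    {"jaw": 0,"dx": 0,"dy": 0,"dz": 0,"yaw": 0},
    {"jaw": 0,"dx": 0,"dy": 0,"dz": 0,"yaw": 0},
    {"jaw": 0,"dx": 0,"dy": 0,"dz": 0,"yaw": 0},
  ],
)

```text
t: 8.43
tool_pos: [0.5559, -0.1886, 0.1447]
orientation: [-0.12, 3.137, -0.007]
force: [2.6, -9.5, -1.3]
opening: 0.0356
gripper_force: 30.0
```

```bash
python3 -c "
from h import *
togo((.555,-.1875,.143));s=read_state();print(s['wrist_torque'],s['gripper_force'])"
```

```text
tcp [ 0.5559 -0.1886  0.1447] y-ang 94.4 z [ 0.002 -0.004 -1.   ] q [-0.41  0.14  1.62 -0.    1.38 -2.06] t 8.425 F [ 2.6 -9.5 -1.3] open 0.0356
shift in tool axes [0.0008 0.0012 0.0016]
[-1.11786236 -0.29421475 -0.05832439] 29.967428371310234
```

The opening is 35.6 mm, so the button is squeezed in. I'll relieve the side load a little and lift.

Emit:
carry_out(
  moves=[
    {"jaw": 0,"dx": 0,"dy": -0.002,"dz": 0,"yaw": 0},
    {"jaw": 0,"dx": 0,"dy": 0,"dz": -0.008,"yaw": 0},
    {"jaw": 0,"dx": 0,"dy": 0,"dz": -0.012,"yaw": 0},
    {"jaw": 0,"dx": 0,"dy": 0,"dz": 0,"yaw": 0},
  ],
)

```text
t: 8.93
tool_pos: [0.5559, -0.1886, 0.1644]
orientation: [-0.122, 3.138, -0.002]
force: [3.0, -3.5, -2.7]
opening: 0.036
gripper_force: 30.0
```

Emit:
carry_out(
  moves=[
    {"jaw": 0,"dx": 0,"dy": 0,"dz": -0.015,"yaw": 0},
    {"jaw": 0,"dx": 0,"dy": 0,"dz": -0.015,"yaw": 0},
    {"jaw": 0,"dx": 0,"dy": 0,"dz": -0.015,"yaw": 0},
    {"jaw": 0,"dx": 0,"dy": 0,"dz": -0.015,"yaw": 0},
    {"jaw": 0,"dx": 0,"dy": 0,"dz": -0.015,"yaw": 0},
    {"jaw": 0,"dx": 0,"dy": 0,"dz": -0.004,"yaw": 0},
    {"jaw": 0,"dx": 0,"dy": 0,"dz": 0,"yaw": 0},
    {"jaw": 0,"dx": 0,"dy": 0,"dz": 0,"yaw": 0},
  ],
)

```text
t: 9.93
tool_pos: [0.5559, -0.1886, 0.2422]
orientation: [-0.122, 3.138, -0.002]
force: [6.4, -5.2, -3.3]
opening: 0.0357
gripper_force: 30.0
```

Emit:
carry_out(
  moves=[
    {"jaw": 0,"dx": 0,"dy": 0,"dz": -0.004,"yaw": 0},
    {"jaw": 0,"dx": 0,"dy": 0,"dz": -0.003,"yaw": 0},
    {"jaw": 0,"dx": 0,"dy": 0,"dz": -0.001,"yaw": 0},
    {"jaw": 0,"dx": 0,"dy": 0,"dz": 0,"yaw": 0},
  ],
)

```text
t: 10.42
tool_pos: [0.5559, -0.1886, 0.2497]
orientation: [-0.122, 3.138, -0.002]
force: [7.1, -4.9, -5.1]
opening: 0.0359
gripper_force: 30.0
```

Emit:
carry_out(
  moves=[
    {"jaw": 0,"dx": 0,"dy": 0,"dz": -0.001,"yaw": 0},
    {"jaw": 0,"dx": 0,"dy": 0,"dz": -0.001,"yaw": 0},
    {"jaw": 0,"dx": 0,"dy": 0,"dz": 0,"yaw": 0},
  ],
)

```text
t: 10.8
tool_pos: [0.5558, -0.1886, 0.2498]
orientation: [0.122, -3.139, 0.001]
force: [11.2, -7.7, -15.1]
opening: 0.036
gripper_force: 30.0
```

The stop is felt at z = 0.2498, which is 105 mm of travel with 15 N down on the tool. One last look before handing in.

```bash
python3 -c "
from h import *
b=snap('side','side1');t=snap('top','top2');togo(None)
o=np.hstack([cv2.resize(b[140:420,180:460],(400,400)),cv2.resize(t[150:350,200:450],(400,320))[:, :] if 0 else cv2.resize(t[150:350,220:420],(400,400))])
cv2.imwrite('pics/c5.png',o[:,:,::-1])"
```

```text
tcp [ 0.5558 -0.1886  0.2498] y-ang 94.5 z [-0. -0. -1.] q [-0.41  0.08  1.48 -0.    1.58 -2.06] t 10.9 F [ 11.6  -8.1 -15.5] open 0.0361
```

View pics/c5.png

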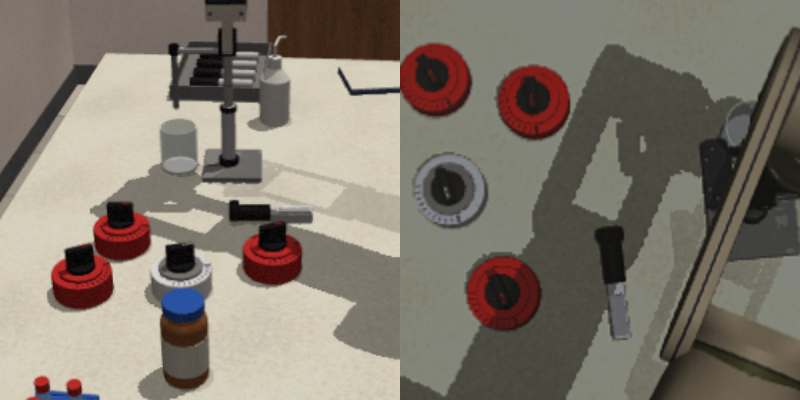

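The side view shows the lift fully extended, with the electrode tip at about (176,105), above the beaker rim at about (178,122). The beaker, jar, bottle and refractometer are where they stood.

```bash
python3 -c "
from plant import *
print(close_job())"
```

```text
the job is handed in; nothing more can be done
None
```

The job is handed in: the timer is back at its zero stop, and the gripper holds the lift at its top stop with the button squeezed in, the electrode clear of the beaker and nothing else on the bench moved.

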